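# Find a hanging bar's balance point over the board edge and set its hanger there

## Task

The wooden menu bar has end caps of unequal weight and must hang level from one cord: slide it lengthwise out over the left end of the white cutting board, without pressing it hard into the board, until it only just tips down onto the counter under its own weight, to within a few millimetres. With the bar leaning there, slide its brass hanger along it until the middle of the hanger is right above the board's edge, so that it marks the balance point. Leave the bar leaning with its low end barely weighing on the counter, let go of everything, and leave the bowl, the soy bottle and the cup alone.

Things in the scene. Friction and masses are not known exactly. Their poses are not given: they have to be found in the camera images.
- edge (a point): The fulcrum: middle of the upper left end edge of the white cutting board, on its top face. The board is fixed on the counter, 400 mm long (its y), 240 mm wide (its x), 30 mm thick. Axes: +y points outward over the edge, along the board's length (roughly to the robot's left); +x across the board, away from the robot; z up.
- board: The same fixed white cutting board; origin at the centre of its underside, 200 mm in -y and 30 mm below edge.
- counter: The dark wooden counter top, fixed; its surface is at z = 0.
- bar: Loose hanging bar, 420 mm long (its y axis), 28 mm wide (x), 20 mm high: brown wood with a flush dark steel cap 30 mm long on each end; origin at the centre of its underside. It starts flat on the board, along the board's length to within 0.06 rad, its +y end sticking out over the left edge. It slides with ordinary friction.
- bar_mid (a point): Centre of the hanging bar (half-way along, across and up); axes as bar. The caps hide unequal weights: the balance point is within 55 mm of this centre, either way along y; the whole weighs 0.4 to 0.75 kg. Once the balance point is past the edge and nothing holds the bar, its +y end drops about 30 mm onto the counter and it leans at 0.11 to 0.2 rad.
- hanger_mid (a point): Middle of the brass hanger, on the bar's centre line, 10 mm above the bar's underside. The hanger is a saddle 24 mm long (along the bar) and 33 mm wide, clasping the bar's top and sides; it cannot come off. It slides along the bar against about 0.7 N of friction, stays where it is left, weighs 12 g and starts 90 to 150 mm from the bar's middle, towards its -y end.
- ring (a point): Centre of the hanger's upright brass ring, 34 mm above hanger_mid square to the bar's top. The ring is 25 mm across outside and 5 mm thick along the bar, its flat faces looking along the bar; below it a round neck 12 mm thick joins it to the saddle.
- bowl: Green bowl standing on the counter, 110 mm across, 60 mm high; origin at the centre of its underside. To be left alone.
- soy: Amber soy bottle, 56 mm across, 130 mm high; origin at the centre of its underside. To be left alone.
- cup: Blue tea cup, 68 mm across, 75 mm high; origin at the centre of its underside. To be left alone.

How it is judged:
By the outcome, as a careful person would: the job done as asked, in the order asked, and still so for the second after the job is handed in, with the robot touching nothing.
It also fails if it takes over 66 s, if anything falls off the work surface, if the arm or the gripper's body presses on something with over 40 N, if the wrist force passes 120 N, or if a joint passes its speed limit or range.

## Robot

A 6-joint arm with a two-finger parallel gripper is mounted at the origin on the work surface. World frame = base frame: x ahead of the robot, y to its left, z up, the work surface at z = 0. Lengths are in m, angles in rad, forces in N, time in s.
With the tool pointing down it reaches from about 0.275 to 0.85 m from the base axis. Payload 19 kg.
Tool frame: the origin (TCP) lies at the very end of the fingers, on their centre line; the grasp point (between the pads) lies 19 mm behind it; z points along the fingers, y is the line along which they close (so a half turn about z gives the same grasp; the last joint's range is limited). The gripper opens to 85 mm and grips with 20 to 120 N. Pads are 22 mm wide; open, the fingers measure 114 mm over their backs; the gripper's body (76 mm by 85 mm) begins 54 mm behind the grasp point. The pads swing forward as they close: fully open they stand 13 mm farther back than shut.
Start: joints at [-1.366, 0.15, 1.437, -0, 1.554, -0.134], TCP at [0.191, -0.542, 0.231] pointing down, gripper open.
Joint ranges: [-2.8, 2.8], [-0.68, 2.1], [0.12, 2.68], [-1.39, 4.53], [0.16, 2.79], [-2.81, 2.81]. Speed limits (rad/s): [1.89, 1.89, 2.22, 3.01, 3.01, 3.01].

## Interface

Orientations are given as a 3x3 rotation matrix whose columns are the frame's x, y, z axes.
In Python, from cell import manip gives the robot as it stands.
- The arm moves only by the tool carry_out, never from a script. Its argument "plan" is a list that holds one entry, the list of rows, each a list of 7 numbers: the finger opening in m, from 0 to 0.0854, then the shift along the tool's x, y, z in m, then the turn, a rotation vector about the tool's x, y, z in rad. In form: [[[hand, tx, ty, tz, rx, ry, rz], ...]]. A call has 1 to 20 rows; each row shifts and turns the commanded pose from where the row before left it, along the tool's axes as they then stand; what a row does not reach is not made up. A row lasts 1/10 s, in which the tool goes at most 50 mm and 8.59 degrees, less where a joint would pass 70% of its speed; a pose out of reach is approached as far as the arm can. A call with a gripper value outside its range is refused whole. The fingers move at their own pace and stop on an object; "grip_force" is the grip in N (left out, the last holds). Time passes only in rows, so rows that do not move let the fingers close. It gives the time, the measured TCP pose, the force, the opening and the grip force at its end, in the units of the state.
- manip.state(): the state, without advancing time (a new reading comes with each control period).
- manip.get_image(name): name is "side" or "top" or "wrist"; returns a dict with "color" (400x640x3 uint8, red, green, blue), "depth" (400x640 float32, m along the optical axis (not along the pixel's ray), 0 where there is no reading), "fx", "fy", "cx", "cy" (pixels), "extrinsics" (4x4, takes a point from camera to world coordinates). Camera axes: x right, y up, looking along -z (the intrinsics and any distortion apply to the point x, -y, -z); pixel columns grow to the right and rows downward; lengths in m; the calibration is good to about 2 mm. A picture is of the moment at which its call begins.
- manip.close_job(): hands the job in; it is judged then, once.
Trained networks look in a picture, given as the dict that the camera call returned (one of the last four; its "shot" number tells which), for a name from the list of things; names that differ only in an ending like _2 or _b are one class to them, and where a whole thing is asked for, a point or a joint stands for the part that bears it (a point fixed in the world has none). Each returns a list of dicts, best first, with "p" (0 to 1); they miss things now and then, are a little off and sometimes report something else, mostly with a low value. They report only what shows in the picture. A call takes as long as a camera call.
- manip.recognise(picture, name): "bbox" ([left, top, width, height] in pixels, round what is visible of it).
The state is a dict: "t": time; "joint_positions": joint angles; "joint_velocities": joint speeds; "tau": joint torques, N m; "tcp_pos": TCP position; "tool_rot": TCP orientation; "ft_force": force on the tool from outside, world axes, zero at the start; "moment": the same for the moment, N m; "grip_width": finger opening in m; "grasp_force": force on a finger pad.
Only numpy, scipy, OpenCV 4.12 (cv2) and the standard library are available. Lean on these libraries where they do the work, as an engineer would, in place of code of your own. Each camera call takes 0.05 s, during which the arm holds its last target. There are 200 camera calls.

## Working session

There is one attempt and no reset: what is moved stays moved. The work goes in short steps, Python scripts to look and compute and a tool call to move; the robot and the scene stay as the last step left them, time stands still between calls to the robot, and variables do not carry over. Pictures are saved under pics/ and viewed, at most 10 in all, crops included, and the job is handed in when it is done.

Besides the shell and the picture viewer there is one more tool, called after "Request:" as a command line: name --argument value ..., lists and objects as JSON in quotes. carry_out: Moves the arm, as the interface text tells. Its arguments: {"type":"object","properties":{"plan":{"type":"array"},"grip_force":{"type":"number"}},"required":["plan"]}

```bash
mkdir -p pics
cat > h.py <<'E'
import numpy as np, cv2
from cell import manip
def pts(im):
    d=im["depth"]; v,u=np.mgrid[0:d.shape[0],0:d.shape[1]]
    P=np.stack([(u-im["cx"])/im["fx"]*d,-(v-im["cy"])/im["fy"]*d,-d],-1)
    E=np.array(im["extrinsics"]); W=P@E[:3,:3].T+E[:3,3]; W[d==0]=np.nan
    return W
def save(im,n): cv2.imwrite("pics/"+n,im["color"][:,:,::-1])
E
python3 - <<'E'
from h import *
np.set_printoptions(precision=3,suppress=True)
print(manip.state())
for n in ["top","side"]:
    im=manip.get_image(n); save(im,n+"1.png"); W=pts(im); np.savez(n+"1.npz",W=W,c=im["color"])
    print(n,[k for k in im], np.array(im["extrinsics"]),im["fx"])
    for t in ["bar","hanger_mid","ring","board","bowl","soy","cup"]:
        r=manip.recognise(im,t)
        for q in r[:1]:
            l,tp,w,h=map(int,q["bbox"]); print(t,q["p"],q["bbox"],W[min(tp+h//2,399),min(l+w//2,639)])
E
```

```text
{'t': 0.0, 'joint_positions': array([-1.366,  0.151,  1.438, -0.   ,  1.554, -0.134]), 'joint_velocities': array([ 0.   ,  0.   , -0.001, -0.002,  0.   , -0.001]), 'tau': array([  0.001, -71.304, -57.087,  -0.   ,   0.009,   0.   ]), 'tcp_pos': array([ 0.191, -0.542,  0.231]), 'tool_rot': array([[ 0.943,  0.332, -0.   ],
       [ 0.332, -0.943,  0.001],
       [ 0.   , -0.001, -1.   ]]), 'ft_force': array([ 0.246, -0.761,  0.387]), 'moment': array([-0.014,  0.016, -0.043]), 'grasp_force': 0.0, 'grip_width': 0.08544799240679321}
top ['color', 'depth', 'fx', 'fy', 'cx', 'cy', 'extrinsics', 'shot'] [[-0.01   0.992 -0.124  0.5  ]
 [-1.    -0.011 -0.007  0.073]
 [-0.009  0.124  0.992  0.985]
 [ 0.     0.     0.     1.   ]] 511.0082013677784
bar 0.96 [299.5, 277.2, 234.0, 23.2] [ 0.472 -0.09   0.049]
hanger_mid 0.54 [173.3, 141.2, 41.3, 35.5] [0.706 0.307 0.096]
ring 0.65 [465.1, 277.3, 15.5, 19.2] [ 0.475 -0.188  0.059]
board 0.84 [339.3, 210.8, 225.4, 138.4] [ 0.487 -0.159  0.028]
bowl 0.84 [288.1, 113.4, 54.1, 59.2] [nan nan nan]
soy 0.91 [171.2, 140.6, 41.7, 37.1] [0.705 0.309 0.1  ]
cup 0.79 [228.3, 144.5, 35.1, 37.7] [0.718 0.229 0.004]
side ['color', 'depth', 'fx', 'fy', 'cx', 'cy', 'extrinsics', 'shot'] [[-0.927  0.251 -0.277  0.31 ]
 [-0.373 -0.656  0.655  0.772]
 [-0.017  0.711  0.703  0.826]
 [ 0.     0.     0.     1.   ]] 467.50759612493994
bar 0.88 [368.3, 135.7, 52.3, 108.8] [ 0.47  -0.06   0.053]
hanger_mid 0.44 [401.2, 141.9, 13.4, 20.4] [ 0.474 -0.194  0.069]
board 0.62 [328.7, 118.6, 123.1, 124.9] [nan nan nan]
bowl 0.68 [243.3, 184.8, 40.8, 42.1] [0.764 0.07  0.014]
soy 0.6 [212.2, 247.8, 34.9, 56.6] [0.696 0.331 0.087]
cup 0.9 [235.2, 221.3, 34.1, 45.5] [0.723 0.2   0.029]
```

View pics/top1.png

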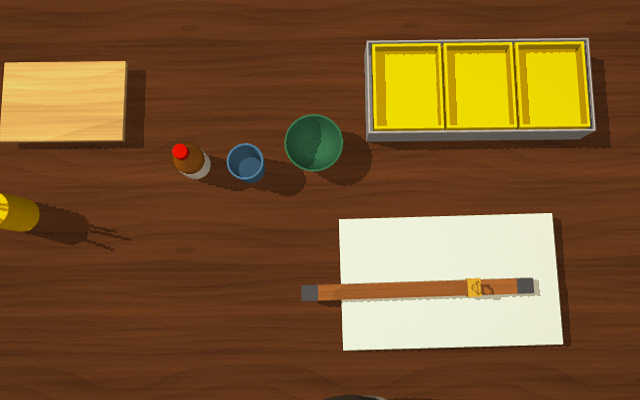

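Run:
```python
from h import *
np.set_printoptions(precision=4,suppress=True)
D=np.load("top1.npz");W=D["W"];z=W[...,2];x=W[...,0];y=W[...,1]
# bar top
m=(z>.043)&(z<.056)&(x>.42)&(x<.53)&(y>-.36)&(y<.15)
P=W[m];print("bar n",len(P),P.min(0),P.max(0),np.median(z[m]))
r=cv2.minAreaRect(P[:,:2].astype(np.float32)*1000);print(r)
m2=(z>.022)&(z<.037)&(x>.3)&(x<.65)&(y>-.45)&(y<.1)
P=W[m2];print("board",np.median(z[m2]));print(cv2.minAreaRect(P[:,:2].astype(np.float32)*1000))
for s in range(330,350,2):pass
# left edge of board row by row
for row in range(215,350,15):
    u=np.where(m2[row])[0]
    if len(u):print(row,u[0],W[row,u[0]],u[-1],W[row,u[-1]])
m=(z>.062)&(x>.42)&(x<.53)&(y>-.36)&(y<.15);P=W[m];print("ring",len(P),P.mean(0),P.min(0),P.max(0))
```

```text
bar n 3602 [ 0.4525 -0.3019  0.0432] [0.4898 0.1184 0.0553] 0.04918508523685705
((471.633056640625, -91.71270751953125), (32.41436004638672, 420.4833068847656), 0.8454793691635132)
board 0.029037402386890288
((485.15985107421875, -130.47848510742188), (240.7484130859375, 451.1744689941406), 1.0503109693527222)
215 462 [ 0.6061 -0.1835  0.0309] 551 [ 0.6044 -0.3501  0.0299]
230 339 [0.5804 0.0474 0.0297] 552 [ 0.5763 -0.3505  0.0291]
245 340 [0.5524 0.0459 0.0283] 554 [ 0.5482 -0.3519  0.0303]
260 340 [0.5244 0.0463 0.0298] 555 [ 0.5204 -0.3525  0.0289]
275 341 [0.4967 0.0448 0.0291] 556 [ 0.4928 -0.3517  0.0308]
290 534 [ 0.4659 -0.3089  0.0323] 558 [ 0.4655 -0.3535  0.031 ]
305 342 [0.4419 0.0438 0.0288] 559 [ 0.438  -0.3554  0.0267]
320 342 [0.415  0.0443 0.0313] 560 [ 0.4114 -0.3535  0.031 ]
335 343 [0.3881 0.0428 0.0307] 561 [ 0.3841 -0.3551  0.0273]
ring 72 [ 0.4736 -0.1929  0.0753] [ 0.4615 -0.196   0.0625] [ 0.4858 -0.1884  0.0863]
```

The top view shows the bar running along y from about (301,292) to (534,286). The ring is near (475,287) and the board's left edge is at column 341. The bowl, cup and soy bottle are well clear, at rows 113–180.

```bash
cat >> h.py <<'E'
from scipy.spatial.transform import Rotation as Ro
def rows(p,R,N,st=None):
    """constant row [shift, turn] that takes the tool to p,R in N rows"""
    s=st or manip.state(); R0=s["tool_rot"]
    rv=Ro.from_matrix(R0.T@R).as_rotvec()/N; A=sum(Ro.from_rotvec(rv*k).as_matrix() for k in range(N))
    t=np.linalg.solve(A,R0.T@(np.array(p)-s["tcp_pos"]))
    print(N,"rows",np.round(t*1000,2),"mm",np.round(rv,4),"rad")
def down(yaw):  # tool x at yaw, z down
    c,s=np.cos(yaw),np.sin(yaw); return np.array([[c,s,0],[s,-c,0],[0,0,-1.]])
E
python3 - <<'E'
from h import *
np.set_printoptions(precision=4,suppress=True)
D=np.load("top1.npz");W=D["W"];z=W[...,2];x=W[...,0];y=W[...,1]
m=(z>.044)&(z<.056)&(x>.44)&(x<.51)
C=[]
for u in range(303,532):
    q=m[:,u]
    if 460<u<500 or q.sum()<8: continue
    C.append([y[q,u].mean(),(x[q,u].min()+x[q,u].max())/2])
C=np.array(C);f=np.polyfit(C[:,0],C[:,1],1);print("bar x=f(y)",f)
m2=(z>.022)&(z<.037);E=[]
for r in list(range(222,278))+list(range(305,347)):
    u=np.where(m2[r,330:360])[0]+330
    E.append(W[r,u[0],:2])
E=np.array(E);g=np.polyfit(E[:,0],E[:,1],1);print("edge y=g(x)",g,np.polyval(g,.47))
yaw=np.arctan2(1,f[0]);print("yaw",yaw)
rows([np.polyval(f,-.09),-.09,.12],down(yaw),16)
E
```

```text
bar x=f(y) [-0.0232  0.469 ]
edge y=g(x) [0.0197 0.0356] 0.04490515681323023
yaw 1.594034889779067
16 rows [35.38 -3.17  6.96] mm [-0.     -0.     -0.0785] rad
```

Request:
carry_out --plan '[[[0.085,0.0354,-0.0032,0.007,0,0,-0.0785],[0.085,0.0354,-0.0032,0.007,0,0,-0.0785],[0.085,0.0354,-0.0032,0.007,0,0,-0.0785],[0.085,0.0354,-0.0032,0.007,0,0,-0.0785],[0.085,0.0354,-0.0032,0.007,0,0,-0.0785],[0.085,0.0354,-0.0032,0.007,0,0,-0.0785],[0.085,0.0354,-0.0032,0.007,0,0,-0.0785],[0.085,0.0354,-0.0032,0.007,0,0,-0.0785],[0.085,0.0354,-0.0032,0.007,0,0,-0.0785],[0.085,0.0354,-0.0032,0.007,0,0,-0.0785],[0.085,0.0354,-0.0032,0.007,0,0,-0.0785],[0.085,0.0354,-0.0032,0.007,0,0,-0.0785],[0.085,0.0354,-0.0032,0.007,0,0,-0.0785],[0.085,0.0354,-0.0032,0.007,0,0,-0.0785],[0.085,0.0354,-0.0032,0.007,0,0,-0.0785],[0.085,0.0354,-0.0032,0.007,0,0,-0.0785],[0.085,0,0,0,0,0,0],[0.085,0,0,0,0,0,0]]]' --grip_force 20

```text
t: 2.6
tcp_pos: [0.4707, -0.0889, 0.1194]
tool_rot: [[-0.025, 1.0, 0.0], [1.0, 0.025, -0.0], [-0.0, 0.0, -1.0]]
ft_force: [0.5, -0.2, -0.1]
grip_width: 0.0851
grasp_force: 0.0
```

Run:
```python
from h import *
np.set_printoptions(precision=4,suppress=True)
F=[]
for i in range(8):
    im=manip.get_image("wrist" if i==7 else "top"); s=manip.state(); F.append(np.r_[s["ft_force"],s["moment"]])
print(s["t"],s["tcp_pos"],s["tool_rot"]);F=np.array(F);print(F.mean(0),F.std(0))
save(im,"w1.png");W=pts(im);z=W[...,2]
m=(z>.043)&(z<.056);P=W[m];print(len(P));print(np.polyfit(P[:,1],P[:,0],1),P[:,1].min(),P[:,1].max())
print(np.array(im["extrinsics"]))
rows([np.polyval([-.0232,.469],-.09),-.09,.033],down(1.594),6)
```

```text
3.0 [ 0.4707 -0.09    0.1193] [[-0.023   0.9997  0.    ]
 [ 0.9997  0.023   0.0001]
 [ 0.0001  0.     -1.    ]]
[ 0.2418  0.0435  0.4401 -0.0176  0.0092  0.0004] [0.4296 0.3912 0.4259 0.0192 0.0342 0.0226]
14031
[-0.5558  0.4583] -0.27489541442529786 0.05416556630704723
[[ 0.9998 -0.0202 -0.0065  0.4695]
 [ 0.0212  0.9511  0.308  -0.0099]
 [-0.0001 -0.3081  0.9514  0.2616]
 [ 0.      0.      0.      1.    ]]
6 rows [-0.01  0.07 14.39] mm [ 0. -0. -0.] rad
```

View pics/w1.png

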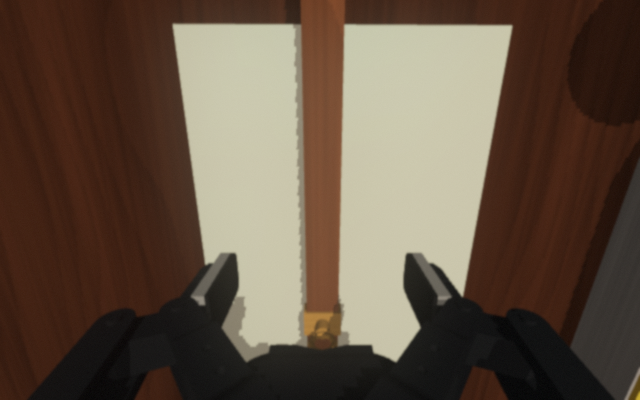

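Request:
carry_out --plan '[[[0.06,0,0,0.0145,0,0,0],[0.06,0,0,0.0145,0,0,0],[0.06,0,0,0.0145,0,0,0],[0.06,0,0,0.0145,0,0,0],[0.06,0,0,0.0145,0,0,0],[0.045,0,0,0.0145,0,0,0],[0.03,0,0,0,0,0,0],[0.02,0,0,0,0,0,0],[0.02,0,0,0,0,0,0],[0.02,0,0,0,0,0,0],[0.02,0,0,0,0,0,0],[0.02,0,0,-0.003,0,0,0],[0.02,0,0,-0.003,0,0,0],[0.02,0,0,0,0,0,0],[0.02,0,0,0,0,0,0]]]' --grip_force 70

```text
t: 4.5
tcp_pos: [0.4707, -0.0894, 0.0385]
tool_rot: [[-0.024, 1.0, 0.0], [1.0, 0.024, -0.0], [-0.0, 0.0, -1.0]]
ft_force: [-0.7, -0.3, -6.3]
grip_width: 0.0266
grasp_force: 71.2
```

Run:
```python
from h import *
np.set_printoptions(precision=4,suppress=True)
F=[]
for i in range(14):
    im=manip.get_image("top"); s=manip.state(); F.append(np.r_[s["ft_force"],s["moment"]])
print(s["t"],s["tcp_pos"],s["grip_width"],s["grasp_force"]);F=np.array(F);print(F.mean(0),F.std(0))
W=pts(im);z=W[...,2];x=W[...,0];y=W[...,1]
m=(z>.044)&(z<.065)&(x>.44)&(x<.51)
for a,b in [(-.29,-.22),(-.17,-.14),(-.05,0),(0,.05),(.05,.11)]:
    k=m&(y>a)&(y<b); print(a,k.sum(),np.median(z[k]),np.median(x[k]))
print(y[m].min(),y[m].max())
```

```text
5.2 [ 0.4707 -0.0894  0.0383] 0.02669154889086398 71.15770697593689
[-0.039  -0.1779 -6.2004 -0.107  -0.0024  0.0053] [0.4659 0.4256 0.5228 0.0226 0.0348 0.0297]
-0.29 0 nan nan
-0.17 0 nan nan
-0.05 348 0.05526465190210372 0.46853998529389096
0 443 0.05542683713447649 0.4666090872080103
0.05 520 0.055212733331217845 0.465300076312126
-0.04100688665974976 0.11827805737898421
  return _methods._mean(a, axis=axis, dtype=dtype,
  ret = ret.dtype.type(ret / rcount)
```

Request:
carry_out --plan '[[[0.02,0,0,0.003,0,0,0],[0.02,0,0,0.0028,0,0,0],[0.02,0.009,0,0,0,0,0],[0.02,0.009,0,0,0,0,0],[0.02,0.009,0,0,0,0,0],[0.02,0.009,0,0,0,0,0],[0.02,0.009,0,0,0,0,0],[0.02,0.009,0,0,0,0,0],[0.02,0.009,0,0,0,0,0],[0.02,0.009,0,0,0,0,0],[0.02,0.009,0,0,0,0,0],[0.02,0.009,0,0,0,0,0],[0.02,0.009,0,0,0,0,0],[0.02,0.009,0,0,0,0,0],[0.02,0,0,0,0,0,0],[0.045,0,0,0,0,0,0],[0.045,0,0,0,0,0,0],[0.045,0,0,0,0,0,0],[0.045,0,0,0,0,0,0],[0.045,0,0,0,0,0,0]]]'

```text
t: 7.2
tcp_pos: [0.4682, 0.0184, 0.0326]
tool_rot: [[-0.024, 1.0, 0.0], [1.0, 0.024, 0.0], [0.0, 0.0, -1.0]]
ft_force: [-1.2, -0.1, 0.3]
grip_width: 0.045
grasp_force: 0.0
```

```bash
cat >> h.py <<'E'
def look(n="top",name=None):
    im=manip.get_image(n); W=pts(im); s=manip.state()
    if name: save(im,name)
    z=W[...,2];x=W[...,0];y=W[...,1]; b=(x>.435)&(x<.505)&(z>.012)
    print("t",s["t"],"tcp",np.round(s["tcp_pos"],4),"w",round(s["grip_width"],4),"f",np.round(s["ft_force"],1))
    for a,c in [(-.2,-.17),(-.16,-.12),(-.11,-.08),(-.06,-.03),(.06,.09),(.1,.13),(.14,.17),(.18,.21),(.2,.25)]:
        k=b&(y>a)&(y<c)&(z<.1)&((y>.05)|(z>.04))
        if k.sum()>20: print("y %.3f z %.4f x %.4f n %d"%(y[k].mean(),np.median(z[k]),np.median(x[k]),k.sum()))
    k=b&(y>.05)&(z<.06); print("end y",y[k].max())
    return im,W
E
python3 -c "
from h import *
look(name='t2.png')"
```

```text
t 7.25 tcp [0.4681 0.0184 0.0326] w 0.0451 f [ 0.5  0.2 -0. ]
y -0.181 z 0.0493 x 0.4714 n 205
y -0.146 z 0.0492 x 0.4716 n 230
y 0.124 z 0.0494 x 0.4653 n 112
y 0.155 z 0.0492 x 0.4638 n 263
y 0.195 z 0.0489 x 0.4625 n 258
y 0.214 z 0.0489 x 0.4625 n 236
end y 0.22718608649833527
```

View pics/t2.png

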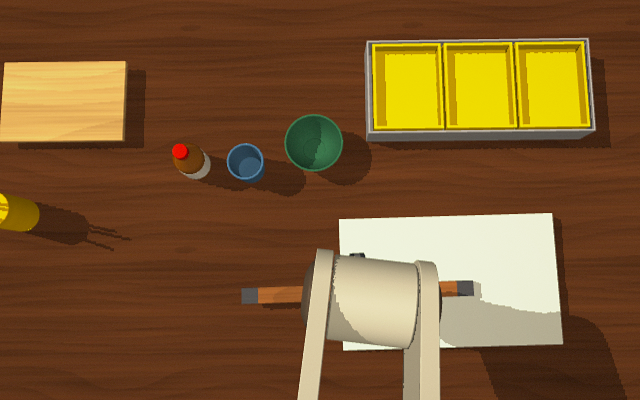

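Request:
carry_out --plan '[[[0.02,0,0,0,0,0,0],[0.02,0,0,0,0,0,0],[0.02,0,0,0,0,0,0],[0.02,0.004,0,0,0,0,0],[0.02,0,0,0,0,0,0],[0.04,0,0,0,0,0,0],[0.04,0,0,0,0,0,0],[0.04,0,0,0,0,0,0],[0.04,0,0,0,0,0,0],[0.04,0,0,0,0,0,0],[0.04,0,0,0,0,0,0]]]' --grip_force 40

```text
t: 8.35
tcp_pos: [0.468, 0.0225, 0.0325]
tool_rot: [[-0.024, 1.0, 0.0], [1.0, 0.024, 0.0], [0.0, 0.0, -1.0]]
ft_force: [0.7, 0.2, 0.4]
grip_width: 0.0396
grasp_force: 0.0
```

```bash
python3 -c "
from h import *
look()"
```

```text
t 8.4 tcp [0.4679 0.0225 0.0325] w 0.04 f [ 0.4 -0.8  0.5]
y -0.179 z 0.0494 x 0.4713 n 165
y -0.143 z 0.0495 x 0.4717 n 288
y 0.073 z 0.0494 x 0.4666 n 21
y 0.127 z 0.0492 x 0.4662 n 56
y 0.155 z 0.0489 x 0.4640 n 260
y 0.195 z 0.0486 x 0.4640 n 259
y 0.216 z 0.0486 x 0.4627 n 273
end y 0.23125381372456483
```

Request:
carry_out --plan '[[[0.02,0,0,0,0,0,0],[0.02,0,0,0,0,0,0],[0.02,0,0,0,0,0,0],[0.02,0.0025,0,0,0,0,0],[0.02,0,0,0,0,0,0],[0.04,0,0,0,0,0,0],[0.04,0,0,0,0,0,0],[0.04,0,0,0,0,0,0],[0.04,0,0,0,0,0,0],[0.04,0,0,0,0,0,0],[0.04,0,0,0,0,0,0]]]'

```text
t: 9.5
tcp_pos: [0.4679, 0.0251, 0.0325]
tool_rot: [[-0.024, 1.0, -0.0], [1.0, 0.024, 0.0], [0.0, -0.0, -1.0]]
ft_force: [0.3, -0.1, -0.3]
grip_width: 0.0403
grasp_force: 0.0
```

```bash
python3 -c "
from h import *
look()"
```

```text
t 9.55 tcp [0.4679 0.025  0.0325] w 0.04 f [-0.2 -0.5  0.4]
y -0.178 z 0.0567 x 0.4715 n 140
y -0.141 z 0.0556 x 0.4718 n 342
y 0.077 z 0.0480 x 0.4647 n 25
y 0.129 z 0.0468 x 0.4687 n 23
y 0.155 z 0.0451 x 0.4653 n 269
y 0.195 z 0.0438 x 0.4638 n 267
y 0.217 z 0.0431 x 0.4625 n 298
end y 0.2337453265772792
```

Request:
carry_out --plan '[[[0.045,0,0,0,0,0,0],[0.045,0,0,0,0,0,0],[0.045,0,0,0,0,0,0],[0.05,0,0,0,0,0,0],[0.05,0,0,0,0,0,0],[0.055,0,0,0,0,0,0],[0.06,0,0,-0.01,0,0,0],[0.06,0,0,-0.015,0,0,0],[0.06,0,0,-0.02,0,0,0],[0.06,0,0,-0.02,0,0,0],[0.06,0,0,-0.03,0,0,0],[0.06,0,0,-0.03,0,0,0],[0.06,0,0,0,0,0,0]]]'

```text
t: 10.85
tcp_pos: [0.4694, 0.0249, 0.162]
tool_rot: [[-0.024, 1.0, 0.006], [1.0, 0.024, -0.001], [-0.001, 0.006, -1.0]]
ft_force: [-0.7, -0.1, -0.3]
grip_width: 0.0602
grasp_force: 0.0
```

Run:
```python
from h import *
im,W=look(name='t3.png')
im2=manip.get_image("side");save(im2,"s3.png")
for i,t in [(im,"ring"),(im2,"ring"),(im2,"hanger_mid")]:
    print(t,manip.recognise(i,t)[:2])
W2=pts(im2);z=W2[...,2];x=W2[...,0];y=W2[...,1];q=(x>.45)&(x<.5)&(y>-.19)&(y<-.02)&(z>.06)&(z<.13)
for a in np.arange(-.13,-.02,.01):
    k=q&(y>a)&(y<a+.01); 
    if k.sum():print(round(a,3),k.sum(),z[k].max().round(4),x[k].mean().round(4))
```

```text
t 10.9 tcp [0.4687 0.025  0.1598] w 0.0601 f [ 0.1 -0.6  0.3]
y -0.179 z 0.0563 x 0.4733 n 118
y 0.077 z 0.0481 x 0.4648 n 31
y 0.156 z 0.0454 x 0.4653 n 255
y 0.195 z 0.0442 x 0.4623 n 267
y 0.217 z 0.0434 x 0.4625 n 298
end y 0.23381384483195464
ring []
ring []
hanger_mid [{'bbox': [235.3, 222.0, 35.1, 45.9], 'p': 0.43}]
-0.09 14 0.0889 0.4692
-0.08 50 0.0934 0.4694
-0.07 1 0.0611 0.455
```

View pics/s3.png

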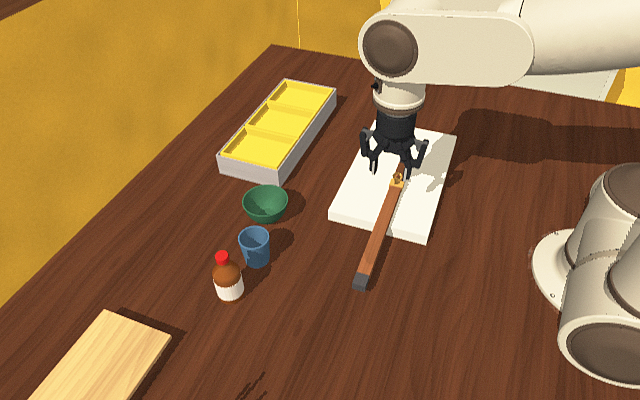

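Run:
```python
from h import *
look(); print(manip.state()["joint_positions"].round(3))
for dy in (np.pi/2,-np.pi/2): rows([.4695,-.083,.15],down(1.594+dy),13)
```

```text
t 11.15 tcp [0.4675 0.0251 0.1567] w 0.0599 f [-0.6  0.2  0.5]
y -0.178 z 0.0558 x 0.4732 n 135
y 0.077 z 0.0483 x 0.4648 n 31
y 0.155 z 0.0457 x 0.4653 n 260
y 0.195 z 0.0447 x 0.4638 n 270
y 0.217 z 0.0439 x 0.4625 n 299
end y 0.23426364360313676
[-0.111 -0.034  1.785  0.     1.392 -0.135]
13 rows [-6.88 -6.15  0.52] mm [-1.000e-04 -1.000e-04 -1.208e-01] rad
13 rows [-6.94  6.09  0.51] mm [-1.000e-04  1.000e-04  1.209e-01] rad
```

Request:
carry_out --plan '[[[0.06,0,0,0.03,0,0,0],[0.06,0,0,0.03,0,0,0],[0.06,0,0,0.03,0,0,0],[0.05,0,0,0.02,0,0,0],[0.04,0,0,0.01,0,0,0],[0.04,0,0,0.005,0,0,0],[0.04,0,0,0,0,0,0],[0.02,0,0,0,0,0,0],[0.02,0,0,0,0,0,0],[0.02,0.0015,0,0,0,0,0],[0.02,0,0,0,0,0,0],[0.045,0,0,0,0,0,0],[0.045,0,0,0,0,0,0],[0.045,0,0,0,0,0,0],[0.045,0,0,0,0,0,0],[0.045,0,0,0,0,0,0],[0.045,0,0,0,0,0,0],[0.045,0,0,0,0,0,0],[0.045,0,0,0,0,0,0]]]'

```text
t: 13.05
tcp_pos: [0.4678, 0.0265, 0.0325]
tool_rot: [[-0.024, 1.0, -0.0], [1.0, 0.024, 0.0], [0.0, -0.0, -1.0]]
ft_force: [0.2, 0.2, -0.3]
grip_width: 0.0452
grasp_force: 0.0
```

```bash
python3 -c "
from h import *
look()"
```

```text
t 13.1 tcp [0.4678 0.0266 0.0325] w 0.0448 f [-0.3  0.1  0.1]
y -0.175 z 0.0836 x 0.4723 n 90
y -0.140 z 0.0780 x 0.4724 n 388
y 0.079 z 0.0448 x 0.4656 n 24
y 0.155 z 0.0318 x 0.4649 n 244
y 0.194 z 0.0257 x 0.4633 n 244
y 0.218 z 0.0223 x 0.4633 n 281
end y 0.23600374923837616
```

Request:
carry_out --plan '[[[0.05,0,0,-0.005,0,0,0],[0.06,0,0,-0.015,0,0,0],[0.06,0,0,-0.03,0,0,0],[0.06,0,0,-0.04,0,0,0],[0.06,-0.007,0.006,-0.03,0,0,0.121],[0.06,-0.007,0.006,0,0,0,0.121],[0.06,-0.007,0.006,0,0,0,0.121],[0.06,-0.007,0.006,0,0,0,0.121],[0.06,-0.007,0.006,0,0,0,0.121],[0.06,-0.007,0.006,0,0,0,0.121],[0.06,-0.007,0.006,0,0,0,0.121],[0.06,-0.007,0.006,0,0,0,0.121],[0.06,-0.007,0.006,0,0,0,0.121],[0.06,-0.007,0.006,0,0,0,0.121],[0.06,-0.007,0.006,0,0,0,0.121],[0.06,-0.007,0.006,0,0,0,0.121],[0.06,-0.007,0.006,0,0,0,0.121],[0.06,0,0,0,0,0,0]]]'

```text
t: 14.9
tcp_pos: [0.4682, -0.0819, 0.1529]
tool_rot: [[1.0, 0.019, 0.0], [0.019, -1.0, -0.0], [0.0, 0.0, -1.0]]
ft_force: [-0.1, 0.0, -0.6]
grip_width: 0.0598
grasp_force: 0.0
```

Run:
```python
from h import *
look()
s=manip.state();print(s["tool_rot"].round(3),s["joint_positions"].round(2))
im=manip.get_image("side");W=pts(im);z=W[...,2];x=W[...,0];y=W[...,1]
b=(x>.43)&(x<.52)&(y>-.22)&(y<.25)
# bar line from side
k=b&(y>.06)&(y<.22)&(z>.015)&(z<.06);f=np.polyfit(y[k],z[k],1);print("side bar line",f,k.sum())
h=z-np.polyval(f,y)
q=b&(h>.012)&(h<.045)&(z<.125)&(y>-.13)&(y<.05);print("ring side",q.sum(),W[q].mean(0).round(4),W[q].min(0).round(4),W[q].max(0).round(4))
save(im,"s4.png")
im=manip.get_image("wrist");save(im,"w4.png");W=pts(im);z=W[...,2];x=W[...,0];y=W[...,1]
h=z-np.polyval(f,y);b=(x>.43)&(x<.52)
q=b&(h>.012)&(h<.04)&(y>-.13)&(y<.05);print("ring wrist",q.sum(),W[q].mean(0).round(4) if q.any() else 0)
q=b&(h>-.006)&(h<.006)&(y<.2);print("bar wrist",q.sum(),np.polyfit(y[q],z[q],1).round(4) if q.any() else 0)
```

```text
t 14.95 tcp [ 0.4686 -0.0816  0.1529] w 0.0596 f [-0.5  0.5 -0.5]
y -0.039 z 0.0626 x 0.4766 n 107
y 0.075 z 0.0443 x 0.4664 n 265
y 0.115 z 0.0382 x 0.4665 n 268
y 0.155 z 0.0317 x 0.4648 n 239
y 0.194 z 0.0256 x 0.4633 n 246
y 0.218 z 0.0216 x 0.4633 n 280
end y 0.23649583961923934
[[ 1.     0.023  0.   ]
 [ 0.023 -1.     0.   ]
 [ 0.    -0.    -1.   ]] [-0.33 -0.02  1.78  0.    1.38  1.21]
side bar line [-0.15633725  0.05701459] 918
ring side 51 [ 0.4702 -0.0708  0.0929] [ 0.4595 -0.0791  0.0803] [ 0.4816 -0.0671  0.1063]
ring wrist 356 [ 0.4727 -0.0705  0.0944]
bar wrist 13437 [-0.1594  0.057 ]
```

View pics/w4.png

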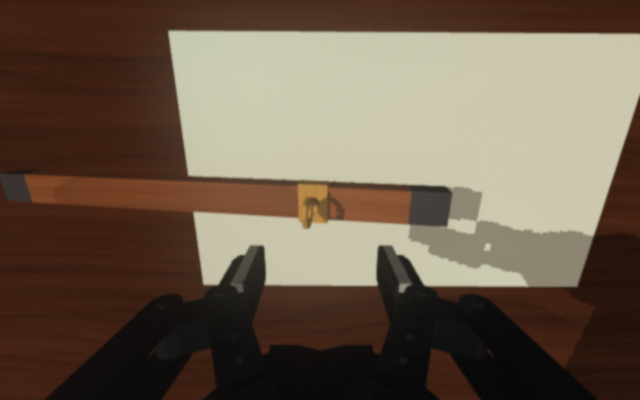

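Run:
```python
from h import *
th=.156;c,s=np.cos(th),np.sin(th)
Y=np.array([.0225*c,-c,s]);Y/=np.linalg.norm(Y);X=np.array([1,.0225,0]);X/=np.linalg.norm(X);Z=np.cross(X,Y);R=np.c_[X,Y,Z]
T=np.array([.4705,-.0728,.0795])
rows(T-.05*Z,R,4); print(R.round(3))
```

```text
4 rows [ 0.48 -4.38  5.72] mm [-0.039  -0.0001  0.0007] rad
[[ 1.     0.022  0.003]
 [ 0.022 -0.988 -0.155]
 [ 0.     0.155 -0.988]]
```

Request:
carry_out --plan '[[[0.06,0.0005,-0.0044,0.0057,-0.039,0,0.0007],[0.06,0.0005,-0.0044,0.0057,-0.039,0,0.0007],[0.06,0.0005,-0.0044,0.0057,-0.039,0,0.0007],[0.06,0.0005,-0.0044,0.0057,-0.039,0,0.0007],[0.06,0,0,0,0,0,0],[0.06,0,0,0.012,0,0,0],[0.06,0,0,0.012,0,0,0],[0.06,0,0,0.012,0,0,0],[0.05,0,0,0.012,0,0,0],[0.04,0,0,0,0,0,0],[0.035,0,0,0,0,0,0]]]' --grip_force 20

```text
t: 16.15
tcp_pos: [0.4703, -0.0728, 0.0811]
tool_rot: [[1.0, 0.018, 0.003], [0.019, -0.988, -0.155], [-0.0, 0.155, -0.988]]
ft_force: [-0.4, -0.2, -0.5]
grip_width: 0.0348
grasp_force: 0.0
```

Run:
```python
from h import *
look()
im=manip.get_image("wrist");save(im,"w5.png")
```

```text
t 16.2 tcp [ 0.4706 -0.0727  0.0816] w 0.0351 f [0.5 0.1 0. ]
y 0.075 z 0.0444 x 0.4665 n 265
y 0.115 z 0.0381 x 0.4648 n 269
y 0.155 z 0.0316 x 0.4649 n 242
y 0.194 z 0.0254 x 0.4632 n 246
y 0.218 z 0.0215 x 0.4633 n 280
end y 0.23629569973204861
```

View pics/w5.png

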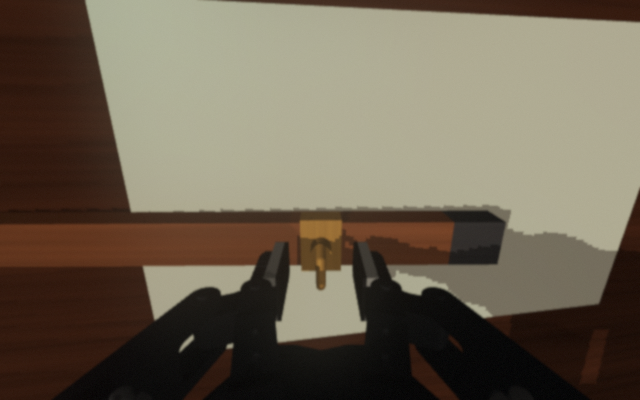

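Request:
carry_out --plan '[[[0.025,0,0,0,0,0,0],[0.018,0,0,0,0,0,0],[0.018,0,-0.005,0,0,0,0],[0.018,0,-0.01,0,0,0,0],[0.018,0,-0.01,0,0,0,0],[0.018,0,-0.01,0,0,0,0],[0.018,0,-0.01,0,0,0,0],[0.018,0,-0.01,0,0,0,0],[0.018,0,-0.01,0,0,0,0],[0.018,0,-0.01,0,0,0,0],[0.018,0,-0.01,0,0,0,0],[0.018,0,-0.01,0,0,0,0],[0.018,0,-0.01,0,0,0,0],[0.018,0,-0.01,0,0,0,0],[0.018,0,-0.005,0,0,0,0],[0.018,0,0,0,0,0,0],[0.018,0,0,0,0,0,0]]]'

```text
t: 17.95
tcp_pos: [0.4682, 0.0459, 0.0627]
tool_rot: [[1.0, 0.019, 0.003], [0.019, -0.988, -0.155], [0.0, 0.155, -0.988]]
ft_force: [-0.4, -0.2, 0.6]
grip_width: 0.018
grasp_force: 0.0
```

Run:
```python
from h import *
np.set_printoptions(precision=4,suppress=True)
look();print(manip.state()["grasp_force"])
im=manip.get_image("wrist");save(im,"w6.png");W=pts(im);np.savez("w6.npz",W=W,c=im["color"])
z=W[...,2];x=W[...,0];y=W[...,1]
# board edge in wrist view
k=(abs(z-.03)<.006)&(y>.02)&(y<.07)&((x>.5)|(x<.44))
for a in np.arange(.38,.6,.02):
    q=k&(x>a)&(x<a+.02)
    if q.sum()>10:print("edge x %.2f y %.4f"%(a+.01,np.percentile(y[q],99.5)))
hsv=cv2.cvtColor(im["color"],cv2.COLOR_RGB2HSV);g=(hsv[...,0]>15)&(hsv[...,0]<30)&(hsv[...,1]>140)&(hsv[...,2]>90)&(abs(x-.468)<.03)&(abs(y-.04)<.06)
print("gold",g.sum(),W[g].mean(0),np.percentile(W[g],[1,99],axis=0)); v,u=np.where(g);print(u.min(),u.max(),v.min(),v.max())
```

```text
t 18.0 tcp [0.4682 0.0458 0.0627] w 0.018 f [ 0.3 -0.2  0.8]
y -0.175 z 0.0844 x 0.4723 n 84
y -0.140 z 0.0784 x 0.4725 n 387
y -0.095 z 0.0717 x 0.4709 n 286
y -0.045 z 0.0635 x 0.4695 n 279Traceback (most recent call last):
  File "<stdin>", line 3, in <module>
  File "h.py", line 26, in look
    k=b&(y>.05)&(z<.06); print("end y",y[k].max())
                                       ~~~~~~~~^^
    return umr_maximum(a, axis, None, out, keepdims, initial, where)
ValueError: zero-size array to reduction operation maximum which has no identity
```

Run:
```python
from h import *
np.set_printoptions(precision=4,suppress=True)
im=manip.get_image("wrist");save(im,"w6.png");W=pts(im);np.savez("w6.npz",W=W,c=im["color"])
z=W[...,2];x=W[...,0];y=W[...,1]
k=(abs(z-.03)<.006)&(y>.02)&(y<.07)&((x>.5)|(x<.44))
for a in np.arange(.38,.6,.02):
    q=k&(x>a)&(x<a+.02)
    if q.sum()>10:print("edge x %.2f y %.4f"%(a+.01,np.percentile(y[q],99.5)))
hsv=cv2.cvtColor(im["color"],cv2.COLOR_RGB2HSV);g=(hsv[...,0]>15)&(hsv[...,0]<30)&(hsv[...,1]>140)&(hsv[...,2]>90)&(abs(x-.468)<.03)&(abs(y-.04)<.06)
print("gold",g.sum())
if g.any(): print(W[g].mean(0),np.percentile(W[g],[1,99],axis=0)); v,u=np.where(g);print(u.min(),u.max(),v.min(),v.max())
```

```text
edge x 0.39 y 0.0437
edge x 0.41 y 0.0441
edge x 0.43 y 0.0445
edge x 0.51 y 0.0459
edge x 0.53 y 0.0463
edge x 0.55 y 0.0466
edge x 0.57 y 0.0469
edge x 0.59 y 0.0472
gold 2205
[0.4744 0.0458 0.0576] [[0.4535 0.0326 0.0401]
 [0.4853 0.0562 0.0854]]
303 344 213 289
```

View pics/w6.png

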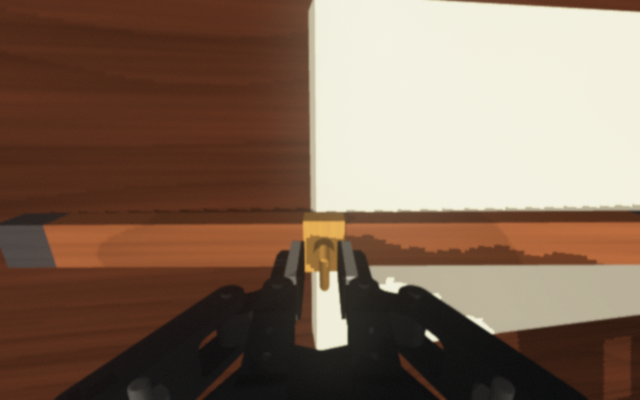

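Run:
```python
from h import *
np.set_printoptions(precision=4,suppress=True)
D=np.load("w6.npz");W=D["W"];c=D["c"];th=.156
e=np.array([.468,.0453,.030]);b=np.array([-.0225*np.cos(th),np.cos(th),-np.sin(th)]);b/=np.linalg.norm(b);n=np.cross([1,.0225,0],b);n/=np.linalg.norm(n)
S=(W-e)@b;H=(W-e)@n
hsv=cv2.cvtColor(c,cv2.COLOR_RGB2HSV);g=(hsv[...,0]>15)&(hsv[...,0]<30)&(hsv[...,1]>140)&(hsv[...,2]>60)&(abs(W[...,0]-.468)<.03)&(abs(S)<.05)
bar=(abs(S-.05)<.03)&(H<.03)&(H>.01)&(abs(W[...,0]-.466)<.01);print("bar top H",np.median(H[bar]))
sad=g&(H<.03)
L=[];
for v in range(213,272):
    u=np.where(sad[v])[0]
    if len(u)>20: L.append([v,S[v,u].min(),S[v,u].max(),np.median(H[v,u])])
L=np.array(L);print(L[::4]);m=np.median(L,0);print(m)
ring=g&(H>.034);print("ring S",np.percentile(S[ring],[2,50,98]),ring.sum())
```

```text
bar top H 0.019385238699842045
[[214.      -0.0117   0.0062   0.0098]
 [218.      -0.0149   0.0063   0.0165]
 [222.      -0.0169   0.0066   0.0217]
 [226.      -0.0168   0.0067   0.0217]
 [230.      -0.0169   0.0068   0.0216]
 [234.      -0.017    0.0069   0.0216]
 [238.      -0.0165   0.0068   0.0217]
 [242.      -0.013    0.0064   0.0222]
 [265.      -0.0126   0.0061   0.0218]
 [269.      -0.0126   0.0061   0.0218]]
[232.      -0.0165   0.0066   0.0216]
ring S [-0.0123 -0.005   0.0057] 426
```

Request:
carry_out --plan '[[[0.018,0,-0.002,0,0,0,0],[0.018,0,-0.002,0,0,0,0],[0.018,0,0,0,0,0,0],[0.018,0,0,0,0,0,0],[0.026,0,0.003,0,0,0,0],[0.035,0,0,0,0,0,0],[0.05,0,0,0,0,0,0],[0.06,0,0,-0.01,0,0,0],[0.06,0,0,-0.02,0,0,0],[0.06,0,0,-0.03,0,0,0],[0.06,0,0,-0.03,0,0,0],[0.06,0,0,0,0,0,0],[0.06,0,0,0,0,0,0]]]'

```text
t: 19.35
tcp_pos: [0.4681, 0.0611, 0.1522]
tool_rot: [[1.0, 0.019, 0.005], [0.019, -0.988, -0.155], [0.002, 0.155, -0.988]]
ft_force: [0.2, -0.2, -1.9]
grip_width: 0.0599
grasp_force: 0.0
```

Run:
```python
from h import *
np.set_printoptions(precision=4,suppress=True)
im=manip.get_image("wrist");save(im,"w7.png");W=pts(im);c=im["color"];print(manip.state()["t"],manip.state()["tcp_pos"])
x,y,z=W[...,0],W[...,1],W[...,2]
k=(abs(z-.03)<.006)&(y>.02)&(y<.07)
for a in (.42,.43,.51,.53,.55):
    q=k&(x>a)&(x<a+.01)
    if q.sum()>10:print("edge %.3f %.4f"%(a,np.percentile(y[q],99.5)))
q=(abs(x-.466)<.008)&(y>.09)&(y<.2)&(z<.06)&(z>.015);f=np.polyfit(y[q],z[q],1);th=-np.arctan(f[0]);print("tilt",th,f)
e=np.array([.468,.0453,.030]);b=np.array([-.0225*np.cos(th),np.cos(th),-np.sin(th)]);b/=np.linalg.norm(b);n=np.cross([1,.0225,0],b);n/=np.linalg.norm(n)
S=(W-e)@b;H=(W-e)@n
hsv=cv2.cvtColor(c,cv2.COLOR_RGB2HSV);g=(hsv[...,0]>15)&(hsv[...,0]<30)&(hsv[...,1]>140)&(hsv[...,2]>60)&(abs(x-.468)<.03)&(abs(S)<.05)&(H<.03)
L=[]
for v in range(400):
    u=np.where(g[v])[0]
    if len(u)>8: L.append([v,S[v,u].min(),S[v,u].max(),np.median(H[v,u])])
L=np.array(L);print(L[::3]);print(np.median(L,0))
m=(abs(x-.466)<.03)&(H<.03)&(H>.012);print("bar ends S",S[m].min(),S[m].max())
```

```text
19.4 [0.4676 0.0609 0.1513]
edge 0.420 0.0444
edge 0.430 0.0445
edge 0.510 0.0461
edge 0.530 0.0465
edge 0.550 0.0467
tilt 0.15738297115324168 [-0.1587  0.0569]
[[180.      -0.0097   0.0091   0.0142]
 [183.      -0.0151   0.0097   0.0215]
 [186.      -0.0139   0.0088   0.0217]
 [189.      -0.014    0.0089   0.0219]
 [192.      -0.014    0.0089   0.0219]
 [195.      -0.014    0.009    0.0218]
 [198.      -0.0141   0.0091   0.0219]
 [201.      -0.014    0.0091   0.0218]
 [204.      -0.0141   0.0091   0.0217]
 [207.      -0.0141   0.0092   0.0218]
 [210.      -0.0141   0.0092   0.0216]
 [213.      -0.0133   0.0093   0.0217]]
[197.5     -0.014    0.0091   0.0217]
bar ends S -0.23214706605800872 0.2984899694146151
```

View pics/w7.png

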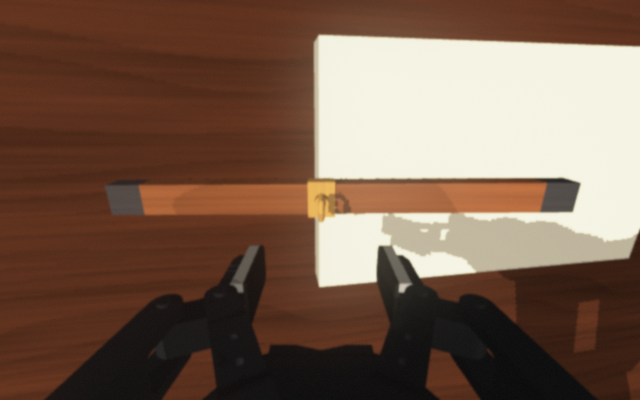

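Run:
```python
from h import *
im=manip.get_image("side");W=pts(im);x,y,z=W[...,0],W[...,1],W[...,2]
k=(abs(x-.465)<.03)&(y>.06)&(z>.012)&(z<.06);f=np.polyfit(y[k],z[k],1);print(f,y[k].max())
print(manip.close_job())
```

```text
[-0.15857632  0.0571486 ] 0.23403499274224537
the job is handed in; nothing more can be done
None
```

The bar is leaning at about 0.157 rad, about 1–1.5 mm past its balance point when it tipped. The hanger's middle measures about 1 mm from directly above the board's edge. The gripper is clear of everything, the bowl, bottle and cup were not touched, and the job is handed in at about 19.5 s; I lifted the bar about 6 mm once to weigh it before sliding it.

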